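# Sweep the clamp nuts into the parts tray and shut it

### The arm

A 6-joint arm with a two-finger parallel gripper is mounted at the origin on the work surface. World frame = base frame: x ahead of the robot, y to its left, z up, the work surface at z = 0. Lengths are in mm, angles in rad, forces in N, time in s.
With the tool pointing down it reaches from about 275 to 825 mm from the base axis. Payload 5.2 kg.
Tool frame: the origin (TCP) lies at the very end of the fingers, on their centre line; the grasp point (between the pads) lies 19 mm behind it; z points along the fingers, y is the line along which they close (so a half turn about z gives the same grasp; the last joint's range is limited). The gripper opens to 93 mm and grips with 3 to 60 N. Pads are 15 mm wide; open, the fingers measure 128 mm over their backs; the gripper's body (75 mm by 188 mm) begins 65 mm behind the grasp point.
Start: joints at [1.005, 0.259, 1.535, -0, 1.348, -0.203], TCP at [195.17, 514.212, 218.653] pointing down, gripper open.
Joint ranges: [-3.14, 3.14], [-0.91, 2.08], [0.19, 2.58], [-1.22, 4.36], [0.22, 2.71], [-3.12, 3.12]. Speed limits (rad/s): [2.57, 2.57, 3.14, 3.14, 3.14, 3.14].

### API

Orientations are given as [roll, pitch, yaw] about the fixed x, y, z axes, in that order (R = Rz(yaw) Ry(pitch) Rx(roll)).
In Python, from bench import robot gives the robot as it stands. The module is installed in compiled form; this text tells all that it offers. Calls block until the motion is done:
- robot.move_ptp(position, orientation): joint-space move of the TCP to a pose.
- robot.move_linear(position, ori=None, speed=150, f_stop=None): straight line of the TCP; ori=None keeps the orientation; speed is the mean speed in mm/s. With f_stop (N) it stops when the force on the tool has changed by that much, and returns True; else False.
- robot.move_j(angles): joint-space move.
- robot.move_gripper(opening): opening from 0.0 (shut) to 1.0 (fully open); the grip force is fixed at half the most; returns when the fingers have stopped.
- robot.sleep(seconds).
- robot.inverse_kinematics(position, orientation): joint angles nearest the present ones, or None.
- robot.get_image(name): name is "scene" or "top"; returns a dict with "img" (384x512x3 uint8, blue, green, red), "fovy" (degrees; the focal length in pixels is half the picture's height over the tangent of half this angle, whatever the lens; pixels are square), "cx", "cy" (the principal point, pixels), "eye" and "orientation" of the camera in the world. Camera axes: x right, y down, z forward; pixel columns grow to the right and rows downward; lengths in mm; the calibration is good to about 2 mm. A picture is of the moment at which its call begins. There is no depth.
A pose or a line that the arm cannot do raises robot.MotionError and nothing moves.
- robot.hand_in(): hands the job in; it is judged then, once.
Readings, each from a call of its own:
- robot.current_t(): time.
- robot.current_qpos(): joint angles.
- robot.current_joint_vel(): joint speeds.
- robot.current_joint_efforts(): joint torques, N m.
- robot.current_tcp_pos(): TCP position.
- robot.current_eef_rot(): TCP orientation.
- robot.current_contact_force(): force on the tool from outside, world axes, zero at the start.
- robot.current_ft_torque(): the same for the moment, N m.
- robot.current_gripper_width(): opening from 0.0 (shut) to 1.0 (fully open).
- robot.current_finger_force(): force on a finger pad.
Only numpy, scipy, OpenCV 4.12 (cv2) and the standard library are available. Lean on these libraries where they do the work, as an engineer would, in place of code of your own. Each camera call takes 0.05 s, during which the arm holds its last target. There are 200 camera calls.

### The job

Clear the drafting board: with your fingertips, sweep the three loose steel clamp nuts off the board's edge down into the white parts tray that stands drawn out beneath it, then push the tray fully home under the board with the nuts inside. Slide the nuts along the board, do not pick them up or lift them, and leave the cartridge, jar, protractor and screwdriver where they are.

Things in the scene. Friction and masses are not known exactly. Their poses are not given: they have to be found in the camera images.
- board: level ash drafting board, fixed; 360 mm (its x) by 460 mm (its y), top face 57 mm above the table, 12 mm thick, standing on rails. Origin: on the table under the board's centre; its axes lie along the board's sides, z up. Its -y edge (the robot's right) is the edge above the tray; there is no rim along any edge.
- board_edge (a point): middle of the board's -y edge at the height of the board's top face (57 mm above the table, 230 mm from the board's centre). The nuts are swept over this edge; axes as the board.
- tray (a joint): how far the tray is drawn out from under the board, in m: 0 = fully home against its stop, at most 0.105. It slides along the board's y (opening towards -y). At the start it is drawn out 80 to 105 mm. It has no spring: runner friction of about 2 N (plus a little damping, 8 N s/m) keeps it where it is left.
- tray_floor (a point): centre of the inner floor of the white ABS tray, 7 mm above the table; moves with the tray, axes as the board. Inside, the tray measures 182 mm (x) by 142 mm (y); 4 mm walls all round, their top 39 mm above the table and 6 mm below the board's underside. Drawn out, only the part in front of the board's edge is open from above.
- tray_front (a point): centre of the outer face of the tray's front plate (200 mm along x, 6 mm thick, from 3 to 41 mm above the table), 22 mm above the table; the face looks to the board's -y. Fully home it stands 6 mm outside the board's edge. Push here, along the board's +y, to shut the tray.
- nut1: knurled steel clamp nut, a round disc 24 mm in diameter and 8 mm thick with a 15 mm collar on top (12 mm high in all), about 30 g, lying flat and loose on the board at the start. Origin: centre of its underside, z up. The three nuts are alike.
- nut2: knurled steel clamp nut, a round disc 24 mm in diameter and 8 mm thick with a 15 mm collar on top (12 mm high in all), about 30 g, lying flat and loose on the board at the start. Origin: centre of its underside, z up. The three nuts are alike.
- nut3: knurled steel clamp nut, a round disc 24 mm in diameter and 8 mm thick with a 15 mm collar on top (12 mm high in all), about 30 g, lying flat and loose on the board at the start. Origin: centre of its underside, z up. The three nuts are alike.
- cartridge: blue plastic cartridge body, 36 mm (x) by 60 mm (y), 30 mm high with a raised neck up to 42 mm, loose on the board, to be left alone. Origin: centre of its underside.
- jar: amber glass jar with a black twist cap, 48 mm in diameter, 60 mm high, standing loose on the board, to be left alone. Origin: centre of its underside.
- protractor: half-round steel protractor plate, 120 mm (x) by 60 mm (y), 3 mm thick, lying flat and loose, to be left alone. Origin: on its underside, 25 mm from the middle of the straight (-y) side towards the round one.
- driver: short aluminium torque screwdriver lying along its x, 125 mm long and 25 mm thick, loose, to be left alone. Origin: on its underside; the handle reaches 65 mm to -x, the blade 60 mm to +x.

How it is judged:
By the outcome, as a careful person would: the job done as asked, in the order asked, and still so for the second after the job is handed in, with the robot touching nothing.
It also fails if it takes over 64 s, if anything falls off the work surface, if the arm or the gripper's body presses on something with over 40 N, if the wrist force passes 120 N, or if a joint passes its speed limit or range.

## Working session

There is one attempt and no reset: what is moved stays moved. The work goes in short steps, each a Python script; the robot and the scene stay as the last script left them, time stands still between calls to the robot, and variables do not carry over. Pictures are saved under pics/ and viewed, at most 10 in all, crops included, and the job is handed in when it is done.

```bash
mkdir -p pics; python3 - <<'E'
from bench import robot
import cv2,pickle
for n in("scene","top"):
    d=robot.get_image(n); cv2.imwrite(f"pics/{n}0.png",d["img"]); pickle.dump(d,open(f"{n}0.pkl","wb"))
    print(n,{k:v for k,v in d.items() if k!="img"})
print(robot.current_t(),robot.current_eef_rot())
E
```

```text
scene {'fovy': 54.54267444112506, 'cx': 258.1059862069266, 'cy': 194.6376883574807, 'eye': array([942.82202829, 459.0873969 , 505.3257511 ]), 'orientation': array([-2.2487305 ,  0.01166831,  2.27917357])}
top {'fovy': 45.88633187678949, 'cx': 249.23235712673988, 'cy': 186.37293965521624, 'eye': array([492.11515038, 119.62548943, 766.59703138]), 'orientation': array([-3.0348021 , -0.01870913, -1.58894308])}
0.1 [-3.14008377e+00 -2.98975678e-04  2.77882487e+00]
```

View pics/scene0.png

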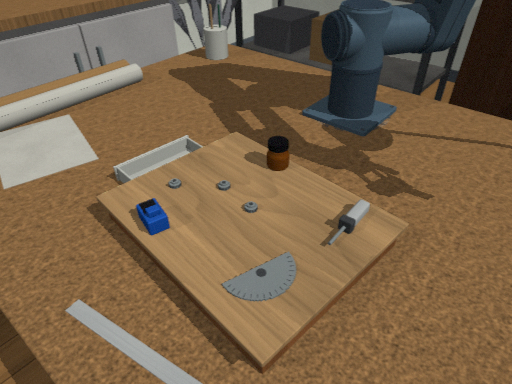

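View pics/top0.png

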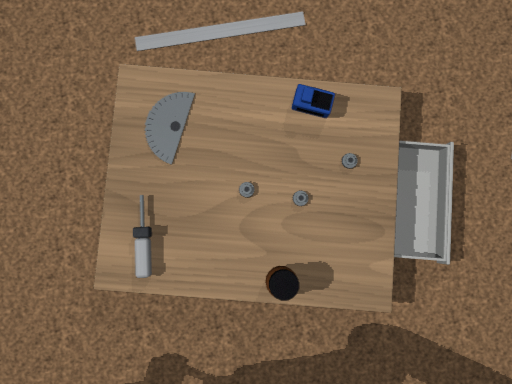

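The scene view shows three nuts at about (175,183), (223,185), (250,207), with the tray behind the board at upper left. In the top view the nuts are at (350,160), (301,198), (247,190). The board corners are near (119,66), (401,87), (391,310), (96,290), and the tray front is at column ~452, rows 142–260.

```bash
cat > h.py <<'E'
import numpy as np,cv2,pickle
from scipy.spatial.transform import Rotation as Ro
def ray(d,uv):
    f=d["img"].shape[0]/2/np.tan(np.radians(d["fovy"])/2)
    v=np.array([(uv[0]-d["cx"])/f,(uv[1]-d["cy"])/f,1.])
    return d["eye"],Ro.from_euler("xyz",d["orientation"]).apply(v/np.linalg.norm(v))
def onz(d,uv,z):
    e,v=ray(d,uv); return e+v*(z-e[2])/v[2]
def tri(d1,a,d2,b):
    e1,v1=ray(d1,a);e2,v2=ray(d2,b)
    s=np.linalg.lstsq(np.c_[v1,-v2],e2-e1,rcond=None)[0]
    p,q=e1+s[0]*v1,e2+s[1]*v2
    return (p+q)/2,np.linalg.norm(p-q)
def blob(d,uv,r=12):
    x,y=int(uv[0])-r,int(uv[1])-r
    c=d["img"][y:y+2*r,x:x+2*r]; s=cv2.cvtColor(c,cv2.COLOR_BGR2HSV)[...,1]
    m=cv2.threshold(s,0,255,cv2.THRESH_BINARY_INV+cv2.THRESH_OTSU)[1]
    n,l,st,ce=cv2.connectedComponentsWithStats(m)
    i=1+np.argmax(st[1:,4]); return np.array([x,y])+ce[i],st[i,4]
E
python3 - <<'E'
from h import *
T=pickle.load(open("top0.pkl","rb"));S=pickle.load(open("scene0.pkl","rb"))
np.set_printoptions(precision=1,suppress=True)
for a,b in(((350,160),(175,183)),((301,198),(223,185)),((247,190),(250,207))):
    (p,n),(q,k)=blob(T,a),blob(S,b)
    print(p,n,q,k,"tri",*tri(T,p,S,q),"plane63",onz(T,p,63),onz(S,q,63))
# board outline: hue/value mask vs cork
hsv=cv2.cvtColor(cv2.GaussianBlur(T["img"],(5,5),0),cv2.COLOR_BGR2HSV)
m=cv2.threshold(hsv[...,2],0,255,cv2.THRESH_BINARY+cv2.THRESH_OTSU)[1]
m[:, 402:]=0; m[:60]=0
m=cv2.morphologyEx(m,cv2.MORPH_OPEN,np.ones((7,7)))
c=max(cv2.findContours(m,0,2)[0],key=cv2.contourArea)
h=cv2.convexHull(c); ap=cv2.approxPolyDP(h,8,True)[:,0]
print("top corners",ap.tolist())
for u in [(119,66),(401,87),(391,310),(96,290)]: print(u,onz(T,u,57))
for u in [(237,133),(99,202),(265,371),(404,228)]: print("scene",u,onz(S,u,57))
for u in [(453,142),(449,262)]: print("trayfront",u,onz(T,u,41))
E
```

```text
[349.2 160.2] 194 [174.2 183.1] 108 tri [606.7 -53.8  62.4] 0.9640176255649988 plane63 [606.2 -53.3  63. ] [607.4 -53.6  63. ]
[300.2 197.8] 191 [223.6 184.8] 105 tri [548.3  25.6  62.6] 0.7508836867775192 plane63 [548.  26.  63.] [548.9  25.7  63. ]
[246.2 189.1] 189 [250.5 206.6] 122 tri [563.5 109.6  62.4] 0.909243667358316 plane63 [563.1 109.9  63. ] [564.3 109.7  63. ]
top corners [[118, 63], [399, 87], [390, 310], [95, 288]]
(119, 66) [766.3 311.2  57. ]
(401, 87) [ 726.  -144.2   57. ]
(391, 310) [ 373.3 -109.6   57. ]
(96, 290) [412.6 341.8  57. ]
scene (237, 133) [ 375.5 -101.1   57. ]
scene (99, 202) [ 732.4 -123.7   57. ]
scene (265, 371) [776.1 320.3  57. ]
scene (404, 228) [432.6 344.7  57. ]
trayfront (453, 142) [ 637.4 -230.9   41. ]
trayfront (449, 262) [ 443.3 -211.6   41. ]
```

```bash
python3 -c "
import cv2
i=cv2.imread('pics/top0.png')[120:280,330:470];cv2.imwrite('pics/c1.png',cv2.resize(i,None,fx=4,fy=3.75,interpolation=2)[:600])"
```

```text
(no output)
```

View pics/c1.png

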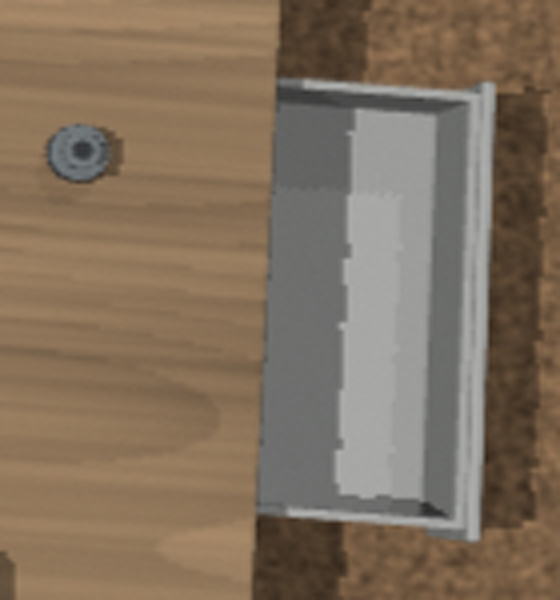

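The crop shows the nearest nut, the open tray, and the board edge running from (400,120) to (393,280) in full-image pixels. The tray front runs from (454,142) to (450,264). The nut heights agree between the two views (z ≈ 62.5 at mid-nut). I'll sweep the first nut now.

```bash
cat >> h.py <<'E'
from bench import robot
TH=-0.092; UX=np.array([np.cos(TH),np.sin(TH)]); UY=np.array([-UX[1],UX[0]])
EDGE=np.array([549.6,-127.])
def sweep(nut,bx,back=36,z=60,past=8,hop=110):
    nut=np.array(nut[:2]); g=EDGE+bx*UX-past*UY; u=(g-nut)/np.linalg.norm(g-nut)
    ori=[np.pi,0,np.arctan2(u[1],u[0])+np.pi]
    s=nut-back*u
    robot.move_ptp([*s,hop],ori)
    robot.move_linear([*s,z],speed=80,f_stop=15)
    print("down",robot.current_tcp_pos(),robot.current_contact_force())
    print("stop",robot.move_linear([*g,z],speed=80,f_stop=20),robot.current_tcp_pos())
    robot.move_linear([*g,hop],speed=200)
def snap(n,name):
    d=robot.get_image(n); cv2.imwrite(f"pics/{name}.png",d["img"]); pickle.dump(d,open(name+".pkl","wb"))
E
python3 - <<'E'
from h import *
robot.move_gripper(0.16)
robot.move_ptp([590,0,200],[np.pi,0,1.48])
sweep((606.7,-53.8),50)
print(robot.current_t(),robot.current_gripper_width())
snap("scene","s1")
E
```

```text
down [610.40660179 -18.03258369  60.32791029] [0.44737065 0.7297317  0.67228981]
stop False [ 598.67707723 -139.04540924   59.98650882]
7.0167 0.16272185673315964
```

View pics/s1.png

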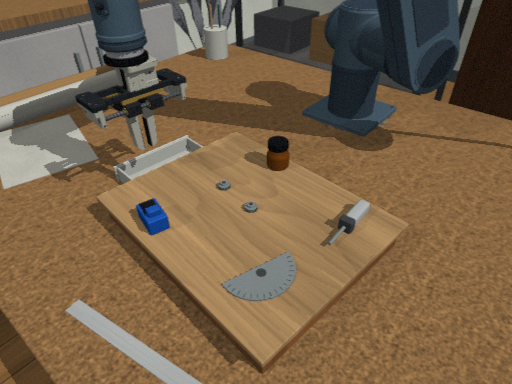

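The first nut is off the board, and the other two are still at (223,185) and (250,207). Next I'll sweep those two.

```bash
python3 - <<'E'
from h import *
sweep((548.3,25.6),-45)
sweep((563.5,109.6),0)
robot.move_linear([590,0,250],speed=250)
robot.move_ptp([480,330,300],[np.pi,0,1.9])
print(robot.current_t()); snap("top","t2"); snap("scene","s2")
cv2.imwrite("pics/c2.png",np.hstack([cv2.resize(cv2.imread("pics/t2.png")[40:310,290:470],(400,600)),cv2.resize(cv2.imread("pics/s2.png")[120:260,90:230],(400,400))[0:600]] if 0 else [cv2.resize(cv2.imread("pics/t2.png")[40:310,290:470],(400,600)),cv2.resize(cv2.imread("pics/s2.png")[120:300,80:300],(400,600))]))
E
```

```text
down [558.46170933  60.04617867  60.21192993] [-0.40823302 -0.59448869  0.21127539]
stop False [ 504.11030156 -130.58012156   59.99684459]
down [565.9859616  145.45847669  60.21481468] [-0.45698566 -1.21147962 -0.45526618]
stop False [ 548.86739059 -134.81888257   60.00125648]
19.9083
```

View pics/c2.png

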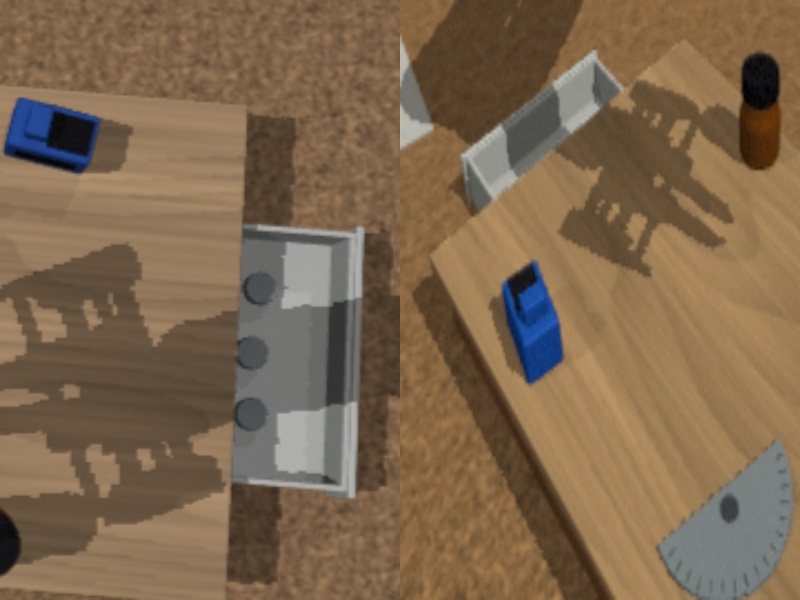

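All three nuts lie flat in the tray, at crop positions (260,288), (251,353) and (250,413). Nothing else has moved. Next I'll push the tray home.

```bash
python3 - <<'E'
from h import *
ori=[np.pi,0,TH+np.pi/2]
P=lambda d,z:[*(EDGE-d*UY),z]
robot.move_ptp(P(60,220),ori)
robot.move_gripper(0)
robot.move_ptp(P(155,120),ori)
robot.move_linear(P(155,22),speed=120,f_stop=15)
for i in range(4):
    s=robot.move_linear(P(-3,22),speed=50,f_stop=15)
    d=-(np.array(robot.current_tcp_pos()[:2])-EDGE)@UY
    print(s,d,robot.current_contact_force())
    if d<25: break
robot.sleep(.3)
robot.move_linear(P(80,22),speed=100)
robot.move_linear(P(80,200),speed=200)
robot.move_ptp([480,330,300],[np.pi,0,1.9])
print(robot.current_t()); snap("top","t3"); snap("scene","s3")
cv2.imwrite("pics/c3.png",np.hstack([cv2.resize(cv2.imread("pics/t3.png")[40:310,290:470],(400,600)),cv2.resize(cv2.imread("pics/s3.png")[120:300,80:300],(400,600))]))
E
```

```text
True 16.63581477534126 [-0.53704944 -2.13091398  1.64359267]
30.5
```

View pics/c3.png

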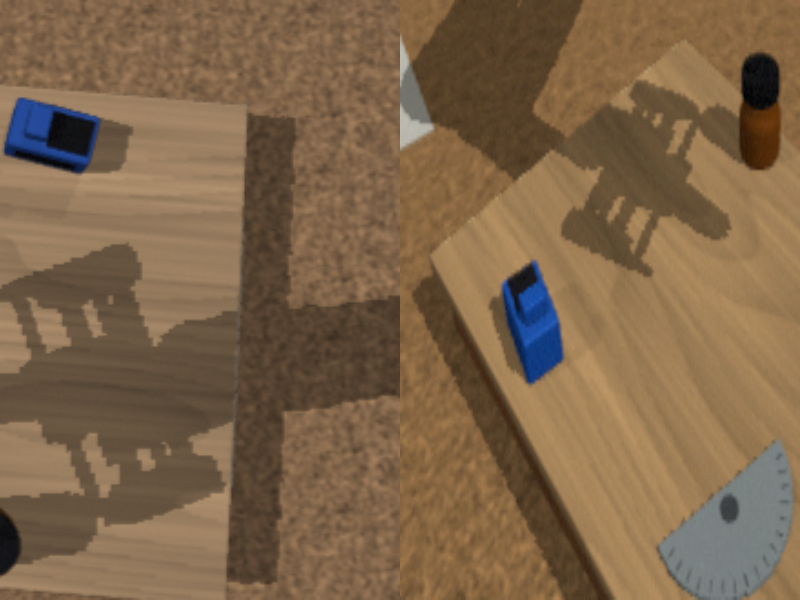

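The tray front is now out of sight under the board edge. It stopped at d = 16.6 mm, so I'll check it is fully home with a slow, firmer push.

```bash
python3 - <<'E'
from h import *
ori=[np.pi,0,TH+np.pi/2]
P=lambda d,z:[*(EDGE-d*UY),z]
robot.move_ptp(P(80,200),ori)
robot.move_linear(P(60,22),speed=150)
D=lambda:-(np.array(robot.current_tcp_pos()[:2])-EDGE)@UY
robot.move_linear(P(24,22),speed=80,f_stop=20)
for i in range(2):
    s=robot.move_linear(P(2,22),speed=12,f_stop=28)
    print(s,D(),robot.current_contact_force())
    robot.sleep(.3); print(D(),robot.current_contact_force())
robot.move_linear(P(70,22),speed=80)
robot.move_linear(P(70,200),speed=200)
print(robot.current_t())
robot.move_ptp([480,330,300],[np.pi,0,1.9])
d0=cv2.imread("pics/top0.png"); snap("top","t4"); d=cv2.imread("pics/t4.png")
cv2.imwrite("pics/c4.png",np.vstack([d0[60:310,90:470],d[60:310,90:470]]))
E
```

```text
True 16.76867898496615 [-1.66092151 -3.05477563  2.10891849]
16.70275663592097 [-0.17746406 -3.32314499  2.22475316]
True 16.94050307211633 [-1.22624244 -2.84484096  1.79678082]
16.951552774827597 [-0.50084344 -1.83915289  1.21584817]
38.775
```

View pics/c4.png

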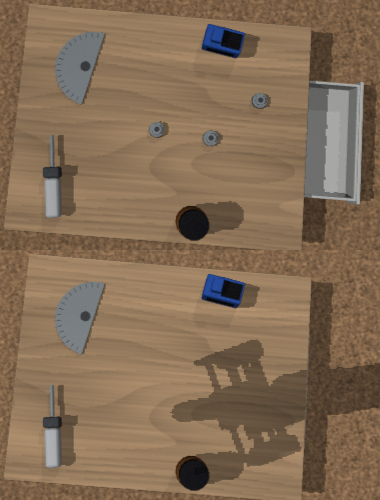

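The tray meets the same hard stop under a firmer push (28 N threshold). The before and after views show the cartridge, jar, protractor and driver unmoved.

```bash
python3 -c "
from bench import robot
print(robot.hand_in(),robot.current_t())"
```

```text
the job is handed in; nothing more can be done
the job is handed in; nothing more can be done
```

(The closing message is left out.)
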